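Load a core slice through the flap of the conditioning box and start it

ROBOT

A 6-joint arm with a two-finger parallel gripper is mounted at the origin on a cart in front of the work surface, level with it; the furniture and walls round the work are solid. World frame = base frame: x ahead of the robot, y to its left, z up, the work surface at z = 0. Lengths are in m, angles in degrees, forces in N, time in s.
With the tool pointing down it reaches from about 0.25 to 0.725 m from the base axis. Payload 9.7 kg.
Tool frame: the origin (TCP) lies midway between the tips of the shut fingers; the grasp point (between the pads) lies 19 mm behind it (bot.pinch_z is the distance from the TCP to the grasp point, in m); z points along the fingers, y is the line along which they close (so a half turn about z gives the same grasp; the last joint's range is limited). The gripper opens to 85 mm and grips with 20 to 120 N. Pads are 22 mm wide; open, the fingers measure 114 mm over their backs; the gripper's body (76 mm by 85 mm) begins 54 mm behind the grasp point. The pads swing forward as they close: fully open they stand 13 mm farther back than shut.
Start: joints at [68.698, 4.979, 10.078, 95.1, 0, 90], TCP at [0.2, 0.512, 0.204] pointing down, gripper open.
Joint ranges: [-179.16, 179.16], [-48.56, 103.87], [-65.8, 70.77], [-126.05, 130.52], [-82.76, 87.17], [-180, 180]. Speed limits (degrees/s): [127.2, 127.2, 147.25, 180, 180, 180].

INTERFACE

Orientations are given as [roll, pitch, yaw] about the fixed x, y, z axes, in that order (R = Rz(yaw) Ry(pitch) Rx(roll)).
In Python, from workcell import sensors, camera, camera_params, ticket, bot gives the robot as it stands.
- The arm moves only by the shell command python3 -m jog 'ROWS' [FORCE]. ROWS is JSON, a list that holds one entry, the list of rows, each a list of 5 numbers: the shift along the world's x, y, z in units of 50 mm (1.0 is 50 mm), then the turn about the world's z in units of 5 degrees (1.0 is 5 degrees), then the opening, from 0 (shut) to 1 (fully open). In form: [[[tx, ty, tz, yaw, grip], ...]]. A call has 1 to 8 rows; each row shifts and turns the commanded pose from where the row before left it; what a row does not reach is not made up. A row lasts 1/10 s, in which the tool goes at most 50 mm and 8.59 degrees, less where a joint would pass 70% of its speed; a pose out of reach is approached as far as the arm can. A call is refused whole if a number of a shift passes 1 or a number of a turn 1, either way. A call with a gripper value outside its range is refused whole. The fingers move at their own pace and stop on an object; FORCE is the grip in N (left out, the last holds). Time passes only in rows, so rows that do not move let the fingers close. It gives the time, the measured TCP pose, the force, the opening and the grip force at its end, in the units of the state.
- sensors.get_obs(): the state, without advancing time (a new reading comes with each control period).
- camera(name): name is "scene" or "top"; returns the picture (480x640x3 uint8, blue, green, red); there is no depth.
- camera_params(name): a dict with "fx", "fy", "cx", "cy" (pixels), "k1" (the pictures are not rectified: a ray, as slopes to the right and down, at radius r is drawn at 1 + k1 r^2 times it, then the intrinsics apply), "T" (4x4, takes a point from camera to world coordinates). Camera axes: x right, y down, z forward; pixel columns grow to the right and rows downward; lengths in m; the calibration is good to about 2 mm. A picture is of the moment at which its call begins. camera_params takes no time and is no camera call.
- ticket.job_done(): hands the job in; it is judged then, once.
The state is a dict: "time": time; "q": joint angles; "qd": joint speeds; "joint_efforts": joint torques, N m; "ee_pos": TCP position; "tcp_rot": TCP orientation; "wrist_force": force on the tool from outside, world axes, zero at the start; "torque": the same for the moment, N m; "opening": finger opening in m; "grasp_force": force on a finger pad.
Only numpy, scipy, OpenCV 4.12 (cv2) and the standard library are available. Lean on these libraries where they do the work, as an engineer would, in place of code of your own. Each camera call takes 0.05 s, during which the arm holds its last target. There are 200 camera calls.

TASK

Load the asphalt core slice that lies on the feed deck into the conditioning box: with the fingertips push it along the deck and in under the hanging yellow flap, never lifting it, until it goes over the sill and slides down the chute inside. Draw the fingers back out so that the flap drops fully shut behind the slice, and then press the green start button right down and let it go. Leave the tin, the jar and the small core beside the box where they are.

Things in the scene. Friction and masses are not known exactly. Their poses are not given: they have to be found in the camera images.
- cabinet: the conditioning box with its raised feed deck, one body fixed to the table. Origin: on the table straight below the flap's pin, mid-lane; x = feed direction (into the box), y left, z up. Box: inside 106 mm wide, outside 170 mm (y = -85 to 85), black portal cheeks from x = -7 mm, box back at x = 185 mm; lintel underside z = 119 mm, its front x = -2 mm; roof top z = 134 mm, clear window
- lane_mouth (a point): middle of the lane's mouth, 62 mm before the flap pin, on top of the smooth flat grey deck (55 mm above the table, from cabinet x = -212 mm on into the box; 254 mm wide). Smooth blue guides 16 mm high stand on the deck: from here to the flap a straight lane 106 mm wide, towards the robot a funnel that widens to about 200 mm at x = -205 mm. Nothing stands above
- slice: the slice to load: flat disc of asphalt core, 99 mm in diameter, 32 mm high, about 0.5 kg, lying on the deck in the funnel. Origin: centre of its underside; z is its axis. At rest at the bottom of the chute its centre is about 97 mm beyond the pin along the cabinet's x; while any of it is under the open flap the flap cannot close
- flap (a joint): yellow flap, 102 mm wide, 3 mm thick with a 7 mm black lip, about 70 g, hanging from the pin. 0 = shut, lower edge 3 mm above the deck; grows (rad) as the lower edge goes inward (cabinet +x) and up, stop at 1.45. Cannot swing outward, opens at a fraction of a newton, falls shut by its own weight when nothing is under it
- flap_pin (a point): middle of the flap's hinge pin (6 mm thick), 114 mm above the table and 59 mm above the deck, along the cabinet's y
- sill (a point): middle of the sill, 36 mm behind the flap pin, at deck height (55 mm): here the deck ends and a smooth chute falls away at 22 degrees (0.384 rad) to the rear wall at cabinet x = 155 mm. The fingers must follow the slice to about the flap: once its centre is past the sill it tips onto the chute, slides down to the rear wall by itself, and the flap is free
- start (a joint): the green start button: 0 = up, 0.006 m = right down, spring return, about 5 N to bottom it
- start_top (a point): centre of the top face of the green start button (26 mm in diameter, about 110 mm above the table), pressed downward; it sits on the grey control pod at the right of the box (cabinet x = -10 to 155, y = -84 to -158 mm, top 92 mm above the table)
- tin: lidded white tin, 66 mm in diameter, 44 mm high, loose on the table left of the feed plate; origin at the centre of its underside
- jar: screw-top jar of graded stone, 51 mm in diameter, 72 mm high, loose on the table right of the feed plate; origin at the centre of its underside
- small_core: small asphalt core, 50 mm in diameter, 49 mm high, standing loose on the table left of the box; origin at the centre of its underside
Mind the look-alikes: they are no part of the job. There is more than one size of the slice; the one meant has the size given above.

How it is judged:
By the outcome, as a careful person would: the job done as asked, in the order asked, and still so for the second after the job is handed in, with the robot touching nothing.
It also fails if it takes over 48 s, if anything falls off the work surface, if the arm or the gripper's body presses on something with over 40 N, if the wrist force passes 120 N, or if a joint passes its speed limit or range.

## Working session

There is one attempt and no reset: what is moved stays moved. The work goes in short steps, Python scripts to look and compute and a shell command to move; the robot and the scene stay as the last step left them, time stands still between calls to the robot, and variables do not carry over. Pictures are saved under pics/ and viewed, at most 10 in all, crops included, and the job is handed in when it is done.

```bash
mkdir -p pics; python3 - <<'E'
from workcell import sensors,camera,camera_params
import cv2
for n in("scene","top"):
    cv2.imwrite(f"pics/{n}0.png",camera(n)); p=camera_params(n); print(n,p)
o=sensors.get_obs();print(o)
E
```

```text
scene {'fx': 518.6830394485879, 'fy': 518.6830394485879, 'cx': 317.5465027587203, 'cy': 240.46957364659417, 'k1': -0.04625284679985401, 'T': array([[ 0.81980382, -0.30120489,  0.48702907, -0.03679066],
       [-0.57253521, -0.44774026,  0.68682756, -0.75326927],
       [ 0.0111867 , -0.84190515, -0.53950958,  0.69985313],
       [ 0.        ,  0.        ,  0.        ,  1.        ]])}
top {'fx': 549.7596760780928, 'fy': 549.7596760780928, 'cx': 325.9019849097212, 'cy': 242.02891969188613, 'k1': -0.1733469203264977, 'T': array([[ 0.02086775, -0.99131658,  0.12983059,  0.40858004],
       [-0.99970725, -0.01909899,  0.01485394,  0.04023776],
       [-0.01224532, -0.13010255, -0.99142492,  1.0931051 ],
       [ 0.        ,  0.        ,  0.        ,  1.        ]])}
{'time': 0.1, 'q': array([ 6.86976074e+01,  5.00865505e+00,  1.00400904e+01,  9.50989006e+01,
       -4.39722856e-04,  9.00001647e+01]), 'qd': array([ 0.11587486, -0.11742409,  0.13561186, -0.02842991,  0.13836976,
       -0.034572  ]), 'joint_efforts': array([-3.89171246e-04, -5.21563268e+01,  4.65652549e+01,  1.60019350e-02,
       -1.10641719e-05,  2.41238632e-05]), 'ee_pos': array([0.19972996, 0.51221105, 0.20345702]), 'tcp_rot': array([-1.79932535e+02,  4.39916429e-04,  1.58697443e+02]), 'wrist_force': array([0.30060201, 0.20402219, 0.04897332]), 'torque': array([-0.00554513,  0.0038319 ,  0.00746712]), 'grasp_force': 0.0, 'opening': 0.08540485034576542}
```

View pics/scene0.png

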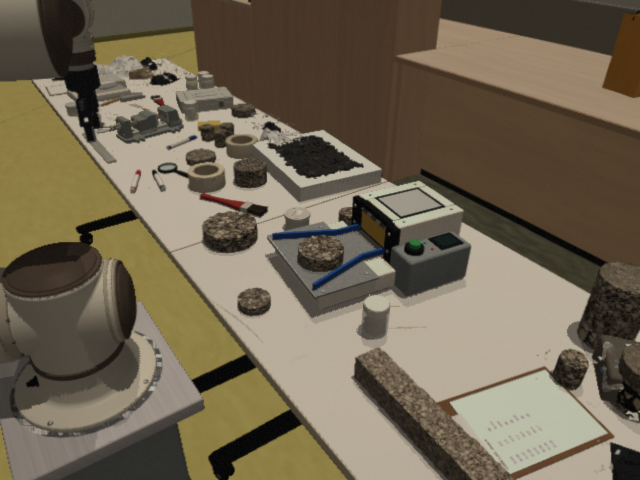

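View pics/top0.png

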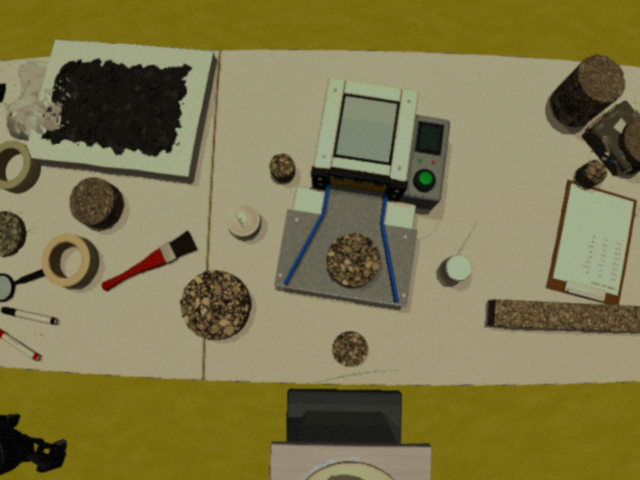

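Disc candidates in the top view are (353,260) on the deck, (215,305) larger on the table, (350,348) small on the table, and (97,203). The one at (353,260) lies on the deck in the funnel, so it fits. I'll confirm it in a crop.

```bash
python3 - <<'E'
import cv2
a=cv2.imread("pics/top0.png")[70:320,250:480]
a=cv2.resize(a,None,fx=2.4,fy=2.4,interpolation=cv2.INTER_CUBIC)
cv2.imwrite("pics/crop0.png",cv2.convertScaleAbs(a,alpha=1.4,beta=10))
E
```

```text
(no output)
```

View pics/crop0.png

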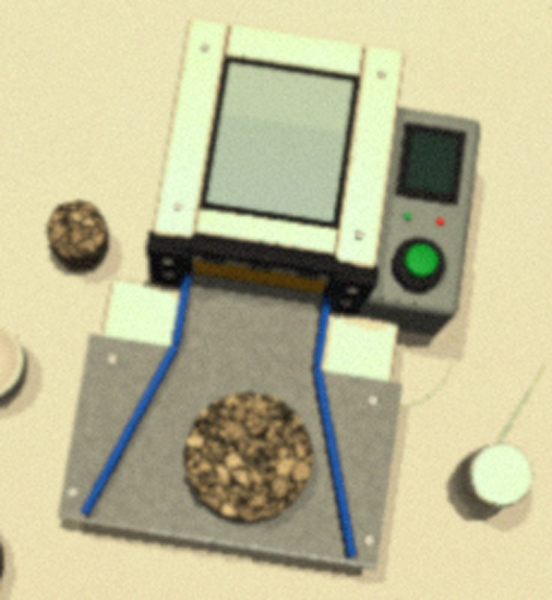

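The crop shows the slice centred at crop (248,457), about 128 px across. The guide bends are at (177,346) and (318,369), and the button is at (422,258). Next I fit the cabinet pose.

```bash
cat > h.py <<'E'
import numpy as np,cv2
from workcell import camera_params
from scipy.optimize import brentq
def ray(n,u,v):
    p=camera_params(n);x=(u-p['cx'])/p['fx'];y=(v-p['cy'])/p['fy'];rd=np.hypot(x,y)
    r=brentq(lambda r:r*(1+p['k1']*r*r)-rd,0,1.2) if rd>1e-9 else 0
    s=r/rd if rd>1e-9 else 1
    T=p['T'];return T[:3,3],T[:3,:3]@np.array([x*s,y*s,1])
def at(n,u,v,z):
    o,d=ray(n,u,v);return (o+d*(z-o[2])/d[2])[:2]
def proj(n,P):
    p=camera_params(n);c=np.linalg.inv(p['T'])@np.append(P,1);x,y=c[:2]/c[2];f=1+p['k1']*(x*x+y*y)
    return np.array([p['fx']*x*f+p['cx'],p['fy']*y*f+p['cy']])
E
python3 - <<'E'
from h import *
c=lambda u,v,z:at("top",250+u/2.4,70+v/2.4,z)
pts=[((-212,127),c(64,518,.055)),((-212,-127),c(364,566,.055)),((185,85),c(190,22,.134)),((185,-85),c(402,52,.134)),((-62,56),c(177,346,.071)),((-62,-56),c(318,369,.071))]
A=np.array([p[0] for p in pts])/1e3;B=np.array([p[1] for p in pts])
Am,Bm=A.mean(0),B.mean(0);H=(A-Am).T@(B-Bm);yaw=np.arctan2(H[0,1]-H[1,0],H[0,0]+H[1,1])
R=np.array([[np.cos(yaw),-np.sin(yaw)],[np.sin(yaw),np.cos(yaw)]]);t=Bm-R@Am
print("yaw",np.degrees(yaw),"t",t);print("res mm",((B-(A@R.T+t))*1e3).round(1).tolist())
for n,q in dict(slice=c(248,457,.087),button=c(422,258,.110),sl=c(184,457,.08),sr=c(312,457,.08),lend=c(86,513,.071),rend=c(352,555,.071)).items():
    print(n,q.round(4),"cab",((q-t)@R*1e3).round(1))
E
```

```text
yaw -8.108406626607177 t [ 0.64917346 -0.00194799]
res mm [[2.0, -6.5], [4.7, 8.4], [-4.4, -1.2], [-1.4, 2.6], [-0.3, -1.5], [-0.7, -1.8]]
slice [0.5072 0.0042] cab [-141.4  -13.9]
button [ 0.6608 -0.1267] cab [  29.1 -121.9]
sl [0.507  0.0533] cab [-148.6   34.6]
sr [ 0.5088 -0.0455] cab [-132.8  -62.9]
lend [0.4627 0.1285] cab [-203.1  102.9]
rend [ 0.4342 -0.078 ] cab [-202.1 -105.6]
```

Fit: cabinet yaw -8.1°, pin at world (0.649,-0.002). The slice diameter measures 99 mm, which matches. I'll move behind the slice with the fingers half open, so the disc sits between them as in a cradle.

```bash
python3 -m jog '[[[0.4,-0.85,0,0.4,0.47],[0.4,-0.85,0,0.4,0.47],[0.4,-0.85,0,0.4,0.47],[0.4,-0.85,0,0.4,0.47],[0.4,-0.85,0,0.4,0.47],[0.4,-0.85,0,0.4,0.47],[0.4,-0.85,0,0.24,0.47],[0.4,-0.85,0,0,0.47]]]' 60
python3 -m jog '[[[0.4,-0.8,0,0,0.47],[0.4,-0.8,0,0,0.47],[0.4,-0.8,0,0,0.47],[0.1,-0.7,0,0,0.47],[0,0,0,0,0.47],[0,0,0,0,0.47]]]'
```

```text
time: 0.9
ee_pos: [0.36, 0.1706, 0.204]
tcp_rot: [180.0, 0.0, 172.0]
wrist_force: [1.6, 0.2, 0.2]
opening: 0.0399
grasp_force: 0.0
time: 1.5
ee_pos: [0.4247, 0.0168, 0.2038]
tcp_rot: [180.0, -0.0, 171.8]
wrist_force: [-0.5, 0.2, 0.6]
opening: 0.04
grasp_force: 0.0
```

```bash
python3 -m jog '[[[0,0,-0.8,0,0.47],[0,0,-0.8,0,0.47],[0,0,-0.8,0,0.47],[0,0,-0.42,0,0.47],[0,0,0,0,0.47]]]'
python3 - <<'E'
from workcell import camera
import cv2
a=camera("scene");cv2.imwrite("pics/s1.png",cv2.resize(a[160:340,220:500],None,fx=2.8,fy=2.8,interpolation=cv2.INTER_CUBIC))
E
```

```text
time: 2.0
ee_pos: [0.4226, 0.0185, 0.0602]
tcp_rot: [-180.0, -0.3, 172.0]
wrist_force: [0.3, 0.6, 0.4]
opening: 0.0404
grasp_force: 0.0
```

View pics/s1.png

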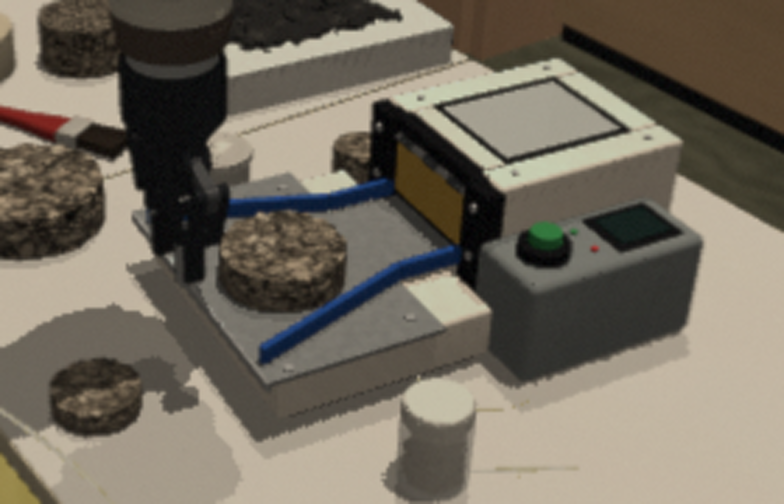

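The picture shows both fingertips behind the slice at about (190,250), the flap shut, and everything clear. I start pushing, steering towards the lane axis.

```bash
python3 -m jog '[[[0.3,-0.04,0.03,0,0.47],[0.2,-0.03,0,0,0.47],[0.15,0,0,0,0.47],[0.15,0,0,0,0.47],[0.2,0,0,0,0.47],[0.2,0,0,0,0.47],[0.2,0,0,0,0.47],[0.2,0,0,0,0.47]]]'
python3 -m jog '[[[0.2,0,0,0,0.47],[0.2,0,0,0,0.47],[0.2,-0.01,0,0,0.47],[0.2,-0.02,0,0,0.47],[0,0,0,0,0.47]]]'
python3 - <<'E'
from workcell import camera
import cv2
a=camera("scene");b=camera("top")
a=cv2.resize(a[160:320,240:480],(600,400),interpolation=cv2.INTER_CUBIC);cv2.imwrite("pics/s2.png",a)
E
```

```text
time: 2.85
ee_pos: [0.5056, 0.0139, 0.0645]
tcp_rot: [-180.0, -0.0, 171.9]
wrist_force: [0.1, -0.2, -0.1]
opening: 0.0403
grasp_force: 0.0
time: 3.35
ee_pos: [0.5459, 0.0123, 0.0644]
tcp_rot: [-180.0, 0.0, 171.9]
wrist_force: [-0.4, 0.8, -0.3]
opening: 0.0403
grasp_force: 0.0
```

View pics/s2.png

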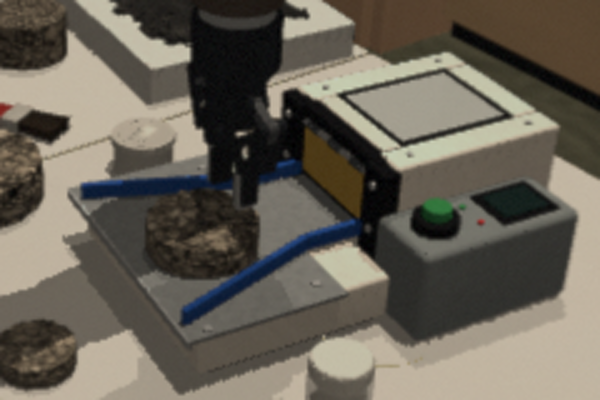

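The slice has not moved: it is still at scene pixel (321,253), and the fingers seem to be above it at zero force. I check with projection.

```bash
python3 - <<'E'
from h import *
t=np.array([.6492,-.0019]);y=np.radians(-8.1);R=np.array([[np.cos(y),-np.sin(y)],[np.sin(y),np.cos(y)]])
W=lambda X,Y,z:np.append(t+R@np.array([X,Y])/1e3,z)
f=lambda P:((proj("scene",P)-[240,160])*2.5).round(0)
print("tcp z .065/.085/.1",[f(np.array([.5459,.0123,z])) for z in(.065,.085,.1)])
o=np.array([.5459,.0123]);ay=R@[0,-.024]
print("right tip",[f(np.append(o+ay,z)) for z in(.065,.085,.1)])
print("button",f(W(29,-122,.11)),"slice top",f(np.array([.507,.004,.087])),"bends",f(W(-62,-56,.071)),f(W(-62,56,.071)),"corner",f(W(-212,-127,.055)),f(W(-212,127,.055)),"roof",f(W(185,-85,.134)))
import cv2
from workcell import camera
a=camera("top");a=cv2.resize(a[70:320,250:480],None,fx=2.4,fy=2.4,interpolation=cv2.INTER_CUBIC)
cv2.imwrite("pics/t3.png",cv2.convertScaleAbs(a,alpha=1.4,beta=10))
E
```

```text
tcp z .065/.085/.1 [array([230., 219.]), array([231., 200.]), array([231., 186.])]
right tip [array([243., 233.]), array([244., 214.]), array([244., 199.])]
button [440. 208.] slice top [200. 216.] bends [304. 234.] [242. 173.] corner [185. 343.] [ 64. 188.] roof [560. 125.]
```

View pics/t3.png

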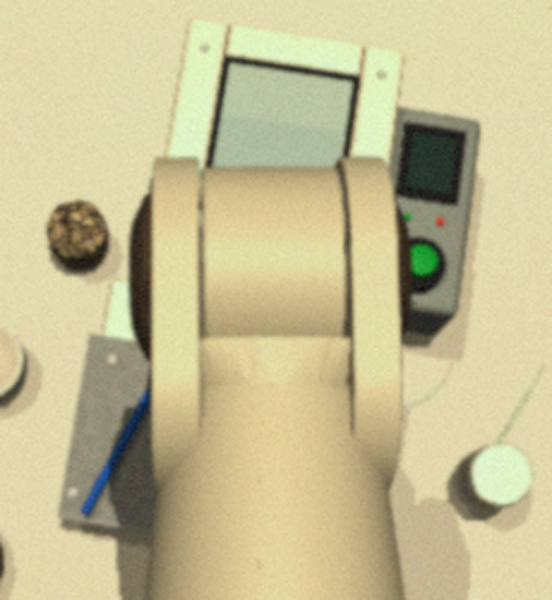

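The calibration agrees with the picture: button, guide bends and roof all project where they appear. So the half-open tips stand higher than expected and passed just over the slice without touching it. I rise, go back, shut the fingers and descend again.

```bash
python3 -m jog '[[[0,0,0.5,0,0.47],[0,0,0.3,0,0.47],[-0.6,0.02,0,0,0.47],[-0.6,0.02,0,0,0.47],[-0.6,0.02,0,0,0.47],[-0.63,0.01,0,0,0.1],[0,0,0,0,0],[0,0,0,0,0]]]'
python3 -m jog '[[[0,0,0,0,0],[0,0,-0.3,0,0],[0,0,-0.5,0,0],[0,0,0,0,0]]]'
python3 - <<'E'
from workcell import camera
import cv2
a=camera("scene")
a=cv2.resize(a[160:320,240:480],(600,400),interpolation=cv2.INTER_CUBIC);cv2.imwrite("pics/s4.png",a)
E
```

```text
time: 4.3
ee_pos: [0.4235, 0.016, 0.1055]
tcp_rot: [180.0, 0.1, 171.9]
wrist_force: [1.0, 0.1, -0.1]
opening: 0.0
grasp_force: 0.0
time: 4.7
ee_pos: [0.4216, 0.0158, 0.0608]
tcp_rot: [-179.9, -0.3, 171.9]
wrist_force: [-1.0, 1.4, 0.1]
opening: 0.0
grasp_force: 0.0
```

View pics/s4.png

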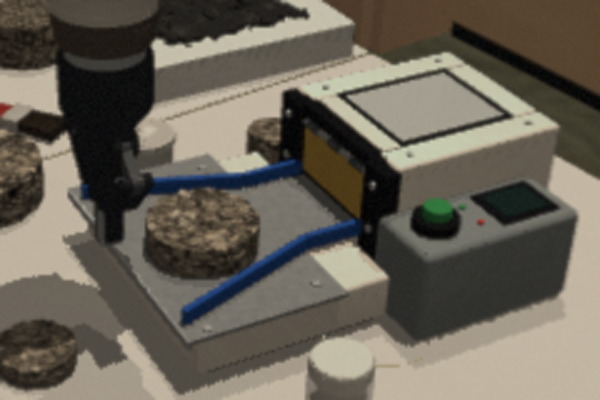

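The tips are now down behind the slice at about (110,240), and the slice is still at (203,230). I push along world +x, which leads its centre to the lane mouth.

```bash
python3 -m jog '[[[0.3,-0.02,0.05,0,0],[0.2,0,0,0,0],[0.12,0,0,0,0],[0.15,0,0,0,0],[0.2,0,0,0,0],[0.2,0,0,0,0],[0.2,0,0,0,0],[0.2,0,0,0,0]]]'
python3 -m jog '[[[0.2,0,0,0,0],[0.2,0,0,0,0],[0.15,0,0,0,0],[0.1,0,0,0,0],[0,0,0,0,0]]]'
python3 - <<'E'
from workcell import camera
import cv2
a=camera("scene")
a=cv2.resize(a[160:320,240:480],(600,400),interpolation=cv2.INTER_CUBIC);cv2.imwrite("pics/s5.png",a)
E
```

```text
time: 5.55
ee_pos: [0.5027, 0.0149, 0.067]
tcp_rot: [-180.0, -0.0, 171.9]
wrist_force: [0.3, 0.0, -0.5]
opening: 0.0001
grasp_force: 0.0
time: 6.05
ee_pos: [0.5347, 0.0149, 0.0669]
tcp_rot: [-180.0, -0.0, 171.9]
wrist_force: [-0.6, -0.1, 0.9]
opening: 0.0004
grasp_force: 0.0
```

View pics/s5.png

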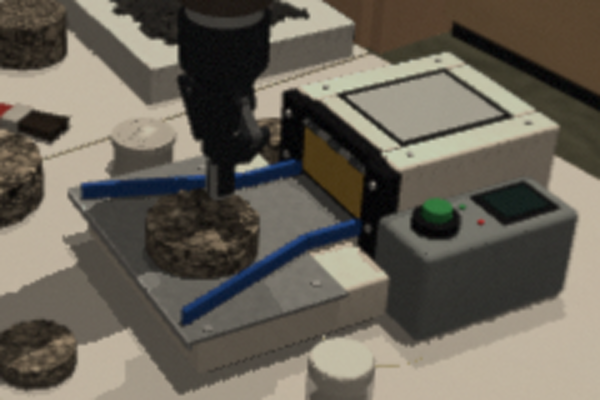

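```bash
python3 - <<'E'
from h import *
f=lambda P:((proj("scene",np.array(P))-[240,160])*2.5).round(0)
for P in((.4216,.0158),(.5347,.0149)):
    print([f([*P,z]) for z in(.06,.067,.08,.09,.1)])
from workcell import camera,sensors
print(sensors.get_obs()['ee_pos'])
import cv2
a=camera("scene")
a=cv2.resize(a[190:290,280:400],(720,600),interpolation=cv2.INTER_CUBIC);cv2.imwrite("pics/s6.png",cv2.convertScaleAbs(a,alpha=1.6,beta=20))
E
```

```text
[array([109., 268.]), array([109., 261.]), array([109., 248.]), array([108., 238.]), array([108., 228.])]
[array([218., 227.]), array([218., 220.]), array([219., 208.]), array([219., 198.]), array([219., 188.])]
[0.53432247 0.01492264 0.06692615]
```

View pics/s6.png

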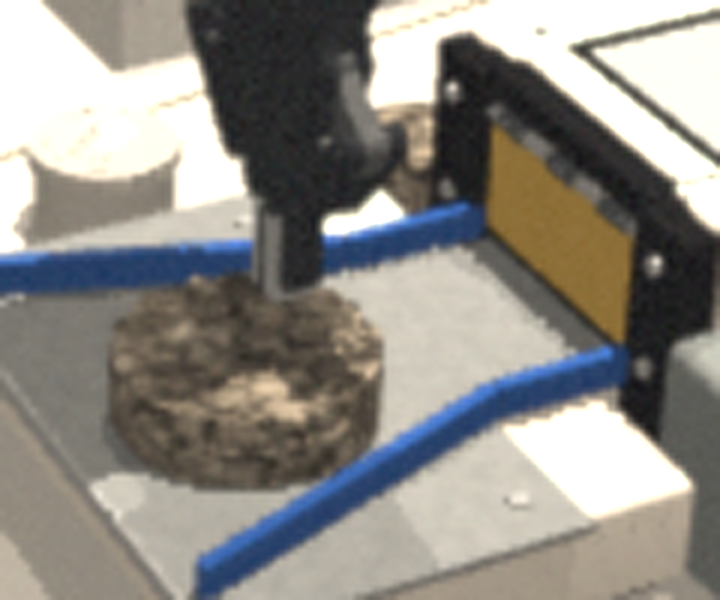

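The crop shows the tips at (275,293), just above the slice top. That puts the real tips about 27 mm above the reported TCP height, which fits both earlier misses. I'll settle it by touch, probing the empty deck in the lane at cabinet x ≈ -60 with closed fingers.

```bash
python3 -c "
from workcell import bot;print(bot.pinch_z)"
python3 -m jog '[[[0,0,0.2,0,0],[0.38,-0.05,0,0,0],[0.38,-0.06,0,0,0],[0.36,-0.05,0,0,0],[0,0,-0.3,0,0],[0,0,-0.3,0,0],[0,0,0,0,0]]]'
python3 -m jog '[[[0,0,-0.1,0,0],[0,0,0,0,0]]]'
python3 -m jog '[[[0,0,-0.04,0,0],[0,0,0,0,0]]]'
```

```text
0.0187
time: 6.85
ee_pos: [0.5878, 0.007, 0.044]
tcp_rot: [-180.0, -0.3, 171.9]
wrist_force: [0.1, -0.3, -1.1]
opening: -0.0002
grasp_force: 0.0
time: 7.05
ee_pos: [0.5896, 0.007, 0.0417]
tcp_rot: [-180.0, -0.0, 171.9]
wrist_force: [0.2, 0.0, -0.2]
opening: -0.0002
grasp_force: 0.0
time: 7.25
ee_pos: [0.5903, 0.007, 0.0403]
tcp_rot: [180.0, 0.0, 171.9]
wrist_force: [-0.6, -1.2, 0.6]
opening: -0.0005
grasp_force: 0.0
```

Reported z is 0.040, below the deck top, and there is still no contact, so the offset is real. I continue the probe.

```bash
python3 -m jog '[[[0,0,-0.08,0,0],[0,0,0,0,0]]]'|sed -n 2,4p
python3 -m jog '[[[0,0,-0.05,0,0],[0,0,0,0,0]]]'|sed -n 2,4p
python3 -m jog '[[[0,0,-0.04,0,0],[0,0,0,0,0]]]'|sed -n 2,4p
```

```text
ee_pos: [0.5901, 0.0069, 0.0356]
tcp_rot: [-180.0, -0.0, 171.9]
wrist_force: [-0.1, -0.4, 0.7]
ee_pos: [0.5902, 0.0069, 0.0332]
tcp_rot: [-180.0, -0.0, 171.9]
wrist_force: [0.1, 0.4, 0.6]
ee_pos: [0.5902, 0.0069, 0.0313]
tcp_rot: [-180.0, -0.0, 171.9]
wrist_force: [-0.1, -0.0, -0.1]
```

```bash
python3 -m jog '[[[0,0,-0.04,0,0],[0,0,0,0,0]]]'|sed -n 2,4p
python3 -m jog '[[[0,0,-0.04,0,0],[0,0,0,0,0]]]'|sed -n 2,4p
```

```text
ee_pos: [0.5902, 0.0069, 0.0293]
tcp_rot: [-180.0, -0.0, 171.9]
wrist_force: [0.7, -0.6, 0.0]
ee_pos: [0.5906, 0.0069, 0.0279]
tcp_rot: [180.0, 0.0, 171.9]
wrist_force: [0.7, -0.0, 3.3]
```

Contact comes at reported z 0.028, so tip height is reported z + 27 mm. I go back over the slice, descend behind it to tip z ≈ 0.064, and push.

```bash
python3 -m jog '[[[0,0,0.6,0,0],[0,0,0.6,0,0],[-0.68,0.04,0,0,0],[-0.68,0.04,0,0,0],[-0.68,0.04,0,0,0],[-0.68,0.04,0,0,0],[-0.68,0.02,0,0,0],[0,0,0,0,0]]]'|sed -n 2,4p
python3 -m jog '[[[0,0,-0.5,0,0],[0,0,-0.5,0,0],[0,0,0,0,0]]]'|sed -n 2,4p
python3 -m jog '[[[0.2,0,0,0,0],[0.2,0,0,0,0],[0.1,0,0,0,0],[0.1,0,0,0,0],[0.1,0,0,0,0],[0.1,0,0,0,0]]]'|sed -n 2,4p
```

```text
ee_pos: [0.4174, 0.016, 0.0879]
tcp_rot: [180.0, -0.0, 171.9]
wrist_force: [1.0, 0.2, -0.2]
ee_pos: [0.4187, 0.0158, 0.0349]
tcp_rot: [-180.0, -0.2, 171.9]
wrist_force: [0.8, -0.5, 0.4]
ee_pos: [0.4607, 0.0159, 0.0377]
tcp_rot: [180.0, -0.0, 171.9]
wrist_force: [-1.4, 0.7, 1.2]
```

```bash
python3 -m jog '[[[0.15,0,0,0,0],[0.15,0,0,0,0],[0.15,0,0,0,0],[0.15,0,0,0,0],[0.15,0,0,0,0],[0.05,0,0,0,0],[0,0,0,0,0]]]'|sed -n 2,4p
cat > tr.py <<'E'
from h import *
from workcell import camera,sensors
t=np.array([.6492,-.0019]);y=np.radians(-8.1);R=np.array([[np.cos(y),-np.sin(y)],[np.sin(y),np.cos(y)]])
cab=lambda w:((np.array(w)-t)@R*1e3).round(1)
def slice_pos():
    a=cv2.imread("pics/scene0.png");c=proj("scene",np.array([.507,.004,.087]));u,v=c.round().astype(int)
    tm=a[v-2:v+26,u-19:u+22]; im=camera("scene"); r=cv2.matchTemplate(im[170:310,270:430],tm,cv2.TM_CCOEFF_NORMED)
    _,s,_,l=cv2.minMaxLoc(r); q=at("scene",l[0]+270+19+c[0]-u,l[1]+170+2+c[1]-v,.087)
    return s,cab(q),cab(sensors.get_obs()['ee_pos'][:2]),im
if __name__=="__main__": print(*slice_pos()[:3])
E
python3 tr.py
```

```text
ee_pos: [0.5006, 0.0159, 0.0374]
tcp_rot: [-180.0, -0.0, 171.9]
wrist_force: [-0.4, -0.1, 0.8]
0.6646132469177246 [-89.3  -8.4] [-149.9   -3.3]
```

The slice is following: its centre is at cabinet (-89,-8) with the TCP at (-150,-3). I push on along the lane axis.

```bash
python3 -m jog '[[[0.15,-0.02,0,0,0],[0.15,-0.02,0,0,0],[0.15,-0.02,0,0,0],[0.15,-0.02,0,0,0],[0.15,-0.02,0,0,0],[0.15,-0.02,0,0,0],[0.15,-0.02,0,0,0],[0,0,0,0,0]]]'|sed -n 2,4p
python3 tr.py
```

```text
ee_pos: [0.5538, 0.0088, 0.0375]
tcp_rot: [-180.0, 0.0, 171.9]
wrist_force: [-0.4, 0.3, 0.6]
0.510404109954834 [-121.1  113.7] [-96.5  -2.9]
```

Contact geometry puts the slice near x = -36, in the lane. Template matching is blocked there by the hand. I back off a little, raise the tips so the gripper body clears the roof later, and push on carefully.

```bash
python3 -m jog '[[[-0.15,0.02,0,0,0],[0,0,0.25,0,0],[0.15,-0.02,0,0,0],[0.14,-0.02,0,0,0],[0.14,-0.02,0,0,0],[0.14,-0.02,0,0,0],[0.14,-0.02,0,0,0],[0.14,-0.02,0,0,0]]]'|sed -n 2,4p
python3 -m jog '[[[0.1,-0.01,0,0,0],[0,0,0,0,0]]]'|sed -n 2,4p
python3 - <<'E'
from tr import *
s,a,b,im=slice_pos();print(s,a,b)
im=cv2.resize(im[150:290,290:450],(800,700)[:2],interpolation=cv2.INTER_CUBIC)[:600]
cv2.imwrite("pics/s7.png",cv2.convertScaleAbs(im,alpha=1.6,beta=20))
E
```

```text
ee_pos: [0.5884, 0.0038, 0.0497]
tcp_rot: [-180.0, -0.0, 171.9]
wrist_force: [-2.1, 1.0, 0.9]
ee_pos: [0.5935, 0.0033, 0.0498]
tcp_rot: [-180.0, 0.0, 171.9]
wrist_force: [-0.4, -0.6, -0.3]
0.5734655857086182 [-68.1  93.4] [-56.3  -2.7]
```

View pics/s7.png

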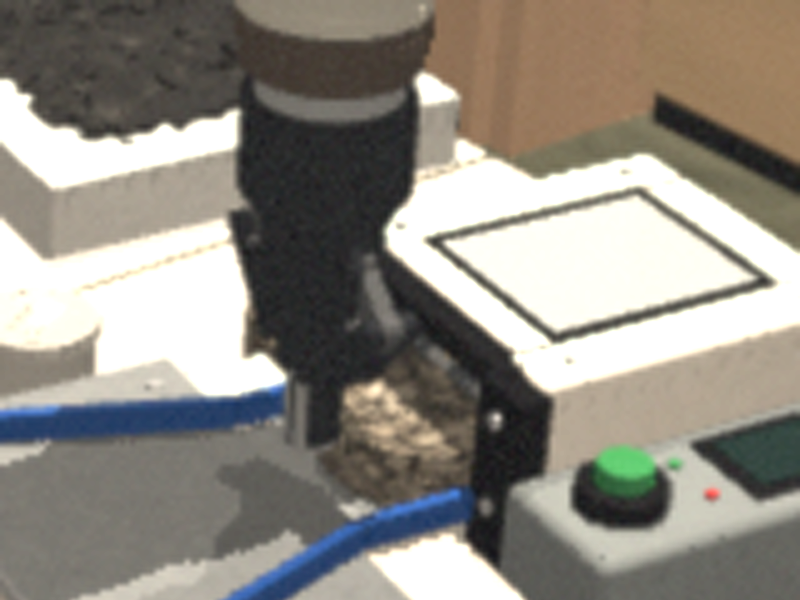

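The picture shows the slice right ahead of the fingers at (400,430), going in under the raised flap. The hand's wide part starts at about row 300, roughly 73 mm above the tips at (310,445), so it clears the roof. I push on slowly and watch the force.

```bash
python3 -m jog '[[[0.1,-0.015,0,0,0],[0.1,-0.015,0,0,0],[0.1,-0.015,0,0,0]]]'|sed -n 2,4p
python3 -m jog '[[[0.1,-0.015,0,0,0],[0.1,-0.015,0,0,0]]]'|sed -n 2,4p
python3 -m jog '[[[0.1,-0.015,0,0,0],[0.08,-0.01,0,0,0]]]'|sed -n 2,4p
```

```text
ee_pos: [0.6081, 0.0011, 0.0501]
tcp_rot: [-180.0, -0.0, 171.9]
wrist_force: [-1.0, 1.0, -0.9]
ee_pos: [0.6183, -0.0004, 0.0501]
tcp_rot: [-180.0, 0.0, 171.9]
wrist_force: [-0.5, 1.3, -0.0]
ee_pos: [0.6273, -0.0017, 0.0502]
tcp_rot: [180.0, 0.0, 171.9]
wrist_force: [-1.6, 0.9, 1.2]
```

```bash
python3 -m jog '[[[0.1,-0.015,0,0,0],[0,0,0,0,0],[0,0,0,0,0]]]'|sed -n 2,4p
python3 -m jog '[[[0.04,-0.005,0,0,0],[0,0,0,0,0]]]'|sed -n 2,4p
python3 - <<'E'
from tr import *
cv2.imwrite("pics/n1.png",camera("scene"))
E
python3 -m jog '[[[-0.3,0.04,0,0,0],[-0.6,0.08,0,0,0],[-0.6,0.08,0,0,0],[-0.6,0.08,0,0,0],[-0.6,0.08,0,0,0],[0,0,0,0,0]]]'|sed -n 2,4p
python3 - <<'E'
from tr import *
a=cv2.imread("pics/scene0.png");b=camera("scene");cv2.imwrite("pics/n2.png",b)
W=lambda X,Y,z:np.append(t+R@np.array([X,Y])/1e3,z)
poly=np.array([proj("scene",W(0,s,z)) for s,z in((40,.1),(-40,.1),(-40,.065),(40,.065))]).astype(np.int32)
m=np.zeros(a.shape[:2],np.uint8);cv2.fillPoly(m,[poly],255)
print(poly.tolist(),cv2.mean(a,m)[:3],cv2.mean(b,m)[:3],cv2.mean(cv2.absdiff(a,b),m)[:3])
E
```

```text
ee_pos: [0.632, -0.0024, 0.05]
tcp_rot: [-180.0, 0.0, 171.9]
wrist_force: [0.5, -0.9, -0.8]
ee_pos: [0.6339, -0.0026, 0.0501]
tcp_rot: [180.0, 0.0, 171.9]
wrist_force: [-0.6, -0.5, -0.1]
ee_pos: [0.496, 0.0157, 0.0503]
tcp_rot: [-180.0, -0.0, 171.9]
wrist_force: [1.4, -0.6, -0.1]
[[363, 215], [382, 232], [381, 245], [362, 228]] (20.494949494949495, 52.79461279461279, 70.36700336700336) (21.616161616161616, 54.91245791245791, 73.04040404040404) (1.8754208754208754, 2.144781144781145, 2.68013468013468)
```

The flap area matches the initial picture to within about 2 grey levels, so the flap is shut and the slice is inside. Next is the button at world (0.661,-0.127). Its tip contact is expected at reported z ≈ 0.083 and bottom at ≈ 0.077.

```bash
python3 -m jog '[[[0,0,0.8,0,0],[0,0,0.8,0,0],[0.66,-0.57,0,0,0],[0.66,-0.57,0,0,0],[0.66,-0.57,0,0,0],[0.66,-0.57,0,0,0],[0.66,-0.57,0,0,0],[0,0,0,0,0]]]'|sed -n 2,4p
python3 -m jog '[[[0,0,-0.4,0,0],[0,0,-0.2,0,0],[0,0,0,0,0]]]'|sed -n 2,4p
python3 - <<'E'
from tr import *
a=cv2.imread("pics/scene0.png");b=camera("scene")
W=lambda X,Y,z:np.append(t+R@np.array([X,Y])/1e3,z)
for z0,z1 in((.057,.063),(.063,.1)):
  poly=np.array([proj("scene",W(0,s,z)) for s,z in((40,z1),(-30,z1),(-30,z0),(40,z0))]).astype(np.int32)
  m=np.zeros(a.shape[:2],np.uint8);cv2.fillPoly(m,[poly],255)
  print(cv2.mean(a,m)[:3],cv2.mean(b,m)[:3],cv2.mean(cv2.absdiff(a,b),m)[:3])
E
```

```text
ee_pos: [0.6669, -0.1307, 0.1259]
tcp_rot: [-180.0, -0.2, 171.7]
wrist_force: [-0.9, 0.7, -0.8]
ee_pos: [0.663, -0.1267, 0.0981]
tcp_rot: [180.0, -0.2, 171.9]
wrist_force: [0.8, -0.2, 0.2]
(26.916666666666668, 32.25, 34.86666666666667) (29.983333333333334, 35.85, 38.733333333333334) (3.5666666666666664, 3.8333333333333335, 4.033333333333333)
(20.236749116607772, 51.42049469964664, 68.41342756183745) (23.042402826855124, 56.84805653710247, 75.25088339222614) (2.939929328621908, 5.455830388692579, 6.851590106007067)
```

```bash
python3 -m jog '[[[-0.03,0,-0.2,0,0],[0,0,-0.1,0,0],[0,0,0,0,0]]]'|sed -n 2,4p
python3 -m jog '[[[0,0,-0.06,0,0],[0,0,0,0,0]]]'|sed -n 2,4p
python3 -m jog '[[[0,0,-0.04,0,0],[0,0,0,0,0]]]'|sed -n 2,4p
```

```text
ee_pos: [0.6623, -0.1269, 0.0849]
tcp_rot: [180.0, 0.0, 171.9]
wrist_force: [1.0, 0.3, 3.0]
ee_pos: [0.6624, -0.1269, 0.0824]
tcp_rot: [180.0, 0.0, 171.9]
wrist_force: [-1.0, 1.6, 3.2]
ee_pos: [0.6624, -0.127, 0.0809]
tcp_rot: [180.0, 0.0, 171.9]
wrist_force: [-1.1, 2.0, 6.0]
```

```bash
python3 -m jog '[[[0,0,-0.04,0,0],[0,0,0,0,0]]]'|sed -n 2,4p
python3 -m jog '[[[0,0,-0.04,0,0],[0,0,0,0,0]]]'|sed -n 2,4p
```

```text
ee_pos: [0.6625, -0.127, 0.0807]
tcp_rot: [180.0, 0.1, 171.9]
wrist_force: [-6.3, 2.3, 17.0]
ee_pos: [0.6626, -0.127, 0.0805]
tcp_rot: [180.0, 0.2, 171.9]
wrist_force: [-10.6, 3.0, 26.8]
```

The button bottomed after about 6 mm: the force was springy up to 6 N and then rose stiffly. I release and rise clear.

```bash
python3 -m jog '[[[0,0,0.3,0,0],[0,0,0.6,0,0],[0,0,0.6,0,0],[-0.6,0,0.2,0,0],[-0.6,0,0,0,0],[-0.6,0,0,0,0],[0,0,0,0,0],[0,0,0,0,0]]]'
python3 - <<'E'
from tr import *
a=cv2.imread("pics/top0.png");b=camera("top");c=cv2.imread("pics/scene0.png");d=camera("scene")
W=lambda X,Y,z:np.append(t+R@np.array([X,Y])/1e3,z)
for n,(i,j,q) in dict(button=(c,d,"scene"),button_top=(a,b,"top")).items():
    u,v=proj(q,W(29,-122,.11)).astype(int);print(n,cv2.absdiff(i,j)[v-6:v+7,u-6:u+7].mean())
for u,v,n in((245,221,'tin'),(458,268,'jar'),(282,167,'core')): print(n,cv2.absdiff(a,b)[v-18:v+18,u-18:u+18].mean())
m=np.zeros(a.shape[:2],np.uint8);cv2.fillPoly(m,[np.array([proj("scene",W(0,s,z)) for s,z in((40,.1),(-30,.1),(-30,.063),(40,.063))]).astype(np.int32)],255)
print("flap",cv2.mean(cv2.absdiff(c,d),m)[:3])
E
```

```text
time: 17.55
ee_pos: [0.5722, -0.1273, 0.1614]
tcp_rot: [-180.0, 0.0, 171.9]
wrist_force: [0.6, 0.5, 0.1]
opening: -0.0001
grasp_force: 0.0
button 3.2366863905325443
button_top 6.153846153846154
tin 12.91332304526749
jar 30.857510288065843
core 10.210390946502057
flap (2.0742049469964665, 2.6607773851590104, 3.3109540636042403)
```

```bash
python3 -c "
from workcell import ticket;print(ticket.job_done())"
```

```text
the job is handed in; nothing more can be done
None
```

I pushed the slice into the box, the flap dropped shut behind it, and I pressed the start button right down and released it. I then handed the job in at about 18 s. The tin, the jar and the small core were never approached, but my last image check on them was inconclusive because of shadow and the arm in view.

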